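Change the tile stamp and point it at the mould's mark

TASK

Change the stamp in the tile mould: lift out the square stamp and stand it upright in the middle of the plywood board, then take the round stamp off the sloping rack and set it upright on the mould's floor, centred to within a few millimetres and turned so that its pointer faces squarely the arrow mark on the mould's rim. The stamps are delicate: keep the grip force under 30 N, and set them down without dropping or pressing (under 40 N). Do not tip a stamp over, and leave everything else where it stands.

Things in the scene. Friction and masses are not known exactly. Their poses are not given: they have to be found in the camera images.
- mould: steel tile mould fixed on the table: square tray 200 x 200 outside, inside 168 x 168, rim 16 wide and 26 high, floor 12 above the table. Origin: centre of its underside, on the table. Its x axis points from the centre to the middle of the marked rim, z up; it may be turned any way.
- mould_mark (a point): tip of the mark: a flat brass arrow (42 wide, 51 long, 12 high) lying on the middle of one rim of the mould and pointing to the mould's centre, its tail sticking out to 130 from the centre; this tip is 79 from the centre along the mould's x, 32 above the table; the arrow's top is 38 above the table
- round_stamp: aluminium round stamp: disc 100 diameter, 8 thick, then 92 diameter up to 18, with a flat triangular pointer reaching 66 from the axis; round wooden stem 28 diameter, 18 to 108 above the underside; 0.2 to 0.35 kg. Origin: centre of the underside; z along the stem, x towards the pointer. It starts on the sloping rack, stem leaning 34 degrees from vertical, turned at random about its stem.
- pointer_tip (a point): tip of the round stamp's pointer, 66 from its axis along its x, 13.5 above its underside
- square_stamp: aluminium square stamp with the same wooden stem: base 88 x 88 x 18, round stem 28 diameter from 18 to 108 above the underside; 0.2 to 0.35 kg. Origin: centre of the underside; z along the stem. It starts upright in the mould, turned at random.
- rack: sloping wooden rack fixed on the table: board 140 long x 160 wide, tilted 34 degrees so that it faces up and towards the robot, with a lip 7 high along its lower edge on which the round stamp leans. Origin: centre of the board's upper face, 65 above the table; z is the board's normal, x points up the slope.
- board: plywood parking board fixed on the table, 150 x 150 x 10; origin: centre of its underside, on the table
- tin: bystander, leave alone: closed plain steel can, 60 diameter, 110 tall, upright (mm). Origin: centre of its underside
- cup: bystander, leave alone: open white plastic cup, 70 rim diameter, 100 tall, upright (mm). Origin: centre of its underside
- flask: bystander, leave alone: tall red plastic bottle, 56 diameter, 190 tall, upright (mm). Origin: centre of its underside
- jar: bystander, leave alone: brass jar with dark lid, 68 diameter, 120 tall, upright (mm). Origin: centre of its underside
- scraper: bystander, leave alone: spatula lying flat (mm). Origin: underside near its middle
- brush: bystander, leave alone: brush lying flat (mm). Origin: underside near its middle
- tile: bystander, leave alone: loose terracotta tile, 100 x 100 x 16, lying flat (mm). Origin: centre of its underside
There are look-alikes about, which are no part of the job. What is shaped like the square_stamp but blue or turquoise is not meant. Of the things that look like the board, the smaller one is meant.

How it is judged:
By the outcome, as a careful person would: the job done as asked, in the order asked, and still so for the second after the job is handed in, with the robot touching nothing.
It also fails if it takes over 72 s, if anything falls off the work surface, if the arm or the gripper's body presses on something with over 40 N, if the wrist force passes 120 N, or if a joint passes its speed limit or range.

ROBOT

A 6-joint arm with a two-finger parallel gripper is mounted at the origin on the work surface. World frame = base frame: x ahead of the robot, y to its left, z up, the work surface at z = 0. Lengths are in m, angles in rad, forces in N, time in s.
With the tool pointing down it reaches from about 0.35 to 0.775 m from the base axis. Payload 5.5 kg.
Tool frame: the origin (TCP) lies at the very end of the fingers, on their centre line; the grasp point (between the pads) lies behind it (env.hold_point_z is the z of the grasp point in the tool frame, in m); z points along the fingers, y is the line along which they close (so a half turn about z gives the same grasp; the last joint's range is limited). The gripper opens to 85 mm and grips with 20 to 120 N. Pads are 22 mm wide; open, the fingers measure 114 mm over their backs; the gripper's body (76 mm by 85 mm) begins 54 mm behind the grasp point. The pads swing forward as they close: fully open they stand 13 mm farther back than shut.
Start: joints at [-1.291, 0.313, 0.046, 1.304, 0, 1.431], TCP at [0.234, -0.525, 0.231] pointing down, gripper open.
Joint ranges: [-2.76, 2.76], [-0.86, 1.69], [-1.03, 1.26], [-2.2, 2.34], [-1.47, 1.5], [-3.14, 3.14]. Speed limits (rad/s): [2.57, 2.57, 3.14, 3.14, 3.14, 3.14].

INTERFACE

Orientations are given as a unit quaternion [w, x, y, z].
In Python, from workcell import env gives the robot as it stands.
- The arm moves only by the tool arm_command, never from a script. Its argument "rows" is a list of rows, each an object with "delta_pos": the shift along the tool's x, y, z scaled (see below), a list of three; "rot": the turn, a rotation vector about the tool's x, y, z scaled (see below), a list of three; "fingers": the closure, from 0 (fully open) to 1 (shut). A call has 1 to 20 rows; each row shifts and turns the commanded pose from where the row before left it, along the tool's axes as they then stand; what a row does not reach is not made up. The controller multiplies each number of a shift by 0.02 m and each number of a turn by 360 degrees. A row lasts 1/10 s, in which the tool goes at most 50 mm and 8.59 degrees, less where a joint would pass 70% of its speed; a pose out of reach is approached as far as the arm can. A call with a number of a shift or a turn outside -1 to 1 is refused whole. A call with a gripper value outside its range is refused whole. The fingers move at their own pace and stop on an object; "squeeze" is the grip in N (left out, the last holds). Time passes only in rows, so rows that do not move let the fingers close. It gives the time, the measured TCP pose, the force and the opening at its end, in the units of the state.
- env.get_state(): the state, without advancing time (a new reading comes with each control period).
- env.read_camera(name): name is "scene" or "top" or "wrist"; returns (picture, depth): 480x640x3 uint8, blue, green, red; 480x640 float32, m along the optical axis (not along the pixel's ray), 0 where there is no reading.
- env.get_calibration(name): a dict with "mtx" (3x3 intrinsics, pixels), "R" (3x3) and "t" (3): a world point X has camera coordinates R X + t. Camera axes: x right, y down, z forward; pixel columns grow to the right and rows downward; lengths in m; the calibration is good to about 2 mm. A picture is of the moment at which its call begins: read the wrist's pose just before it. get_calibration takes no time and is no camera call; for the wrist camera it gives the pose at the moment of the call.
- env.hand_in(): hands the job in, once; it reports no verdict.
The state is a dict: "clock": time; "joint_pos": joint angles; "qvel": joint speeds; "tau": joint torques, N m; "tcp_pos": TCP position; "orientation": TCP orientation; "wrist_force": force on the tool from outside, world axes, zero at the start; "ft_torque": the same for the moment, N m; "finger_gap": finger opening in m.
Only numpy, scipy, OpenCV 4.12 (cv2) and the standard library are available. Lean on these libraries where they do the work, as an engineer would, in place of code of your own. Each camera call takes 0.05 s, during which the arm holds its last target. There are 200 camera calls.

## Working session

There is one attempt and no reset: what is moved stays moved. The work goes in short steps, Python scripts to look and compute and a tool call to move; the robot and the scene stay as the last step left them, time stands still between calls to the robot, and variables do not carry over. Pictures are saved under pics/ and viewed, on a budget of 10 in all, crops included, one or two more only if the job needs it, and the job is handed in when it is done.

Besides the shell and the picture viewer there is one more tool, called after "Call:" as a command line: name --argument value ..., lists and objects as JSON in quotes. arm_command: Moves the arm, as the interface text tells. Shifts and turns lie within -1 to 1; 1 stands for 0.02 m of shift or 360 degrees of turn. Its arguments: {"type":"object","properties":{"rows":{"type":"array","items":{"type":"object","properties":{"delta_pos":{"type":"array","items":{"type":"number","minimum":-1,"maximum":1}},"rot":{"type":"array","items":{"type":"number","minimum":-1,"maximum":1}},"fingers":{"type":"number"}}}},"squeeze":{"type":"number"}},"required":["rows"]}

```bash
ls; mkdir -p pics
cat > h.py <<'E'
import numpy as np, cv2
from scipy.spatial.transform import Rotation as Rn
from workcell import env
def cam(n):
    c=env.get_calibration(n); im,d=env.read_camera(n)
    return np.array(im),np.array(d),c
def ray(c,uv):
    K,R,t=[np.array(c[k],float) for k in('mtx','R','t')]; t=t.ravel()
    v=R.T@np.linalg.solve(K,[uv[0],uv[1],1.]); return -R.T@t,v
def onz(c,uv,z):
    o,v=ray(c,uv); return o+v*(z-o[2])/v[2]
def proj(c,X):
    K,R,t=[np.array(c[k],float) for k in('mtx','R','t')]
    p=K@(R@np.array(X)+t.ravel()); return p[:2]/p[2]
def two(c1,u1,c2,u2):
    o1,v1=ray(c1,u1);o2,v2=ray(c2,u2)
    s=np.linalg.lstsq(np.c_[v1,-v2],o2-o1,rcond=None)[0]
    a=o1+v1*s[0];b=o2+v2*s[1]; return (a+b)/2,np.linalg.norm(a-b)
def pts(c,d):
    K,R,t=[np.array(c[k],float) for k in('mtx','R','t')]
    v,u=np.mgrid[:480,:640]; p=np.stack([u,v,np.ones_like(u)],-1)@np.linalg.inv(K).T*d[...,None]
    return (p-t.ravel())@R
def Rt():
    s=env.get_state(); q=s['orientation']; return np.array(s['tcp_pos']),Rn.from_quat([q[1],q[2],q[3],q[0]]).as_matrix()
E
python3 - <<'E'
from h import *
print(env.hold_point_z, env.get_state())
for n in('scene','top'):
    im,d,c=cam(n); cv2.imwrite(f'pics/{n}0.png',im); np.savez(f'{n}0.npz',im=im,d=d,**{k:c[k] for k in('mtx','R','t')})
    print(n,c,(d==0).mean())
E
```

```text
pics
-0.0187 {'clock': 0.0, 'joint_pos': array([-1.29060729e+00,  3.14003233e-01,  4.49540370e-02,  1.30358695e+00,
       -5.16105613e-05,  1.43121630e+00]), 'qvel': array([-1.63160342e-03, -1.28662324e-03, -1.70659390e-03, -2.62335675e-05,
        1.34495706e-03,  2.85361793e-04]), 'tau': array([ 2.74683218e-03, -4.80626678e+01,  2.98533726e+01,  1.91888673e-02,
        6.96266102e-05, -1.28440294e-05]), 'tcp_pos': array([ 0.23418327, -0.52458151,  0.23039706]), 'orientation': array([-9.15823955e-04,  9.78054559e-01,  2.08346904e-01, -9.03620182e-05]), 'wrist_force': array([ 0.0155788 ,  0.13997287, -0.76064668]), 'ft_torque': array([0.02162532, 0.00284629, 0.02383375]), 'finger_gap': 0.08544422981174549}
scene {'mtx': array([[440.04987973,   0.        , 320.46562085],
       [  0.        , 440.04987973, 240.43909714],
       [  0.        ,   0.        ,   1.        ]]), 'R': array([[ 0.80046587,  0.59909004, -0.01858789],
       [ 0.44860234, -0.61938433, -0.64429729],
       [-0.39750513,  0.50739942, -0.76454921]]), 't': array([-0.45080406, -0.12441056,  1.28070266])} 0.004111328125
top {'mtx': array([[592.06368094,   0.        , 323.01863822],
       [  0.        , 592.06368094, 243.29760839],
       [  0.        ,   0.        ,   1.        ]]), 'R': array([[ 0.02495537, -0.99956313,  0.01583607],
       [-0.98181469, -0.02748822, -0.18784118],
       [ 0.18819442, -0.01086044, -0.98207174]]), 't': array([0.03553211, 0.51315336, 1.80645855])} 0.003987630208333333
```

View pics/top0.png

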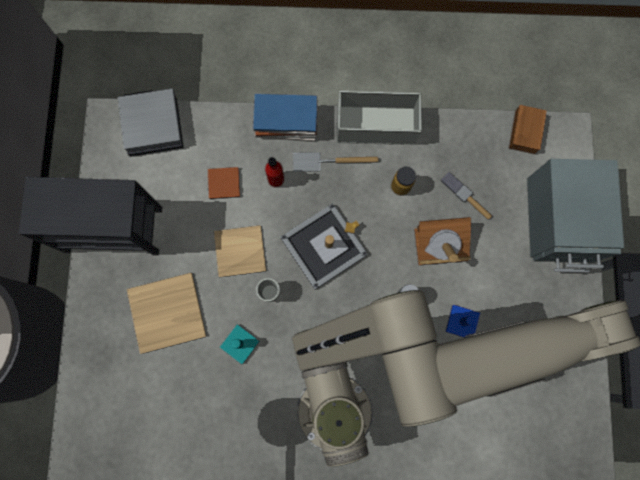

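View pics/scene0.png

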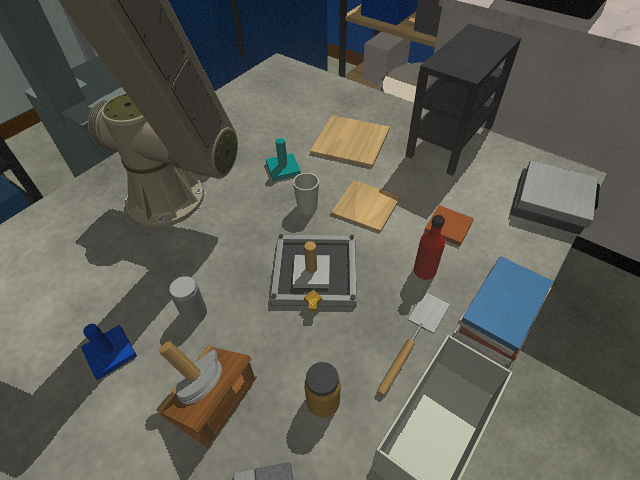

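Top view candidates:
- **Stamps:** the square stamp is in the mould with a wood stem at (329,240). Its look-alikes are teal (240,343) and blue (462,320), so I choose the one in the mould.
- **Boards:** small (241,251) and large (167,312). I choose the small one.
- **Others:** the round stamp is on the rack at (445,243) with its stem end at (456,253), and the arrow is at (354,228).

Run:
```python
from h import *
T=dict(np.load('top0.npz'));S=dict(np.load('scene0.npz'))
for n,a,b in [('sqstem top',(327.5,237.5),(310,244)),('arrow',(354,228),(313,299)),('round stem end',(456,254),(168,350))]:
    print(n,two(T,a,S,b), pts(T,T['d'])[int(a[1]),int(a[0])])
P=pts(T,T['d'])
def blob(m,seed):
    m=cv2.morphologyEx(m.astype(np.uint8),cv2.MORPH_OPEN,np.ones((3,3)))
    n,l=cv2.connectedComponents(m); k=l[seed[1],seed[0]]; return l==k if k else None
hsv=cv2.cvtColor(T['im'],cv2.COLOR_BGR2HSV)
print([hsv[y,x] for x,y in[(241,251),(167,312),(300,180),(440,232)]])
m=(hsv[...,1]>70)&(hsv[...,0]<28)&(hsv[...,2]>90)
for s in[(241,251),(167,312)]:
    b=blob(m,s); c=max(cv2.findContours(b.astype(np.uint8),0,1)[0],key=cv2.contourArea)
    q=cv2.boxPoints(cv2.minAreaRect(c)); w=np.array([onz(T,p,.010) for p in q]); print('board',w.mean(0),np.linalg.norm(w-np.roll(w,1,0),axis=1),np.median(P[b],0),w[:,:2].round(3).tolist())
for n,x,y in[('mould floor',310,250),('rack',425,225),('disc',440,240),('tin',410,289),('cup',268,285),('jar',403,175),('flask',275,165),('blue',462,320)]:
    print(n,P[y,x].round(3))
```

```text
sqstem top (array([0.51423646, 0.03448476, 0.12040942]), np.float64(0.006326955375159829)) [0.51840488 0.03832977 0.11786083]
arrow (array([ 0.56974136, -0.04424107,  0.0369756 ]), np.float64(0.01010695529185659)) [ 0.56695471 -0.04818403  0.03413733]
round stem end (array([ 0.47184105, -0.34150868,  0.15205983]), np.float64(0.004130676776651896)) [ 0.47035869 -0.34258406  0.15546968]
[array([ 18,  87, 178], dtype=uint8), array([ 18,  92, 163], dtype=uint8), array([60,  7, 69], dtype=uint8), array([110,  17, 136], dtype=uint8)]
board [0.48799473 0.31392252 0.01      ] [0.14812258 0.15048059 0.14853298 0.14832826] [0.48655122 0.31225814 0.00989647] [[0.55, 0.401], [0.572, 0.252], [0.426, 0.228], [0.404, 0.375]]
board [0.28652946 0.53357156 0.01      ] [0.20585182 0.21259686 0.20712332 0.20852249] [0.28438711 0.53096367 0.01412551] [[0.356, 0.668], [0.414, 0.463], [0.216, 0.401], [0.161, 0.602]]
mould floor [0.496 0.09  0.014]
rack [ 0.571 -0.264  0.088]
disc [ 0.526 -0.311  0.083]
tin [ 0.368 -0.213  0.111]
cup [0.38  0.218 0.014]
jar [ 0.72  -0.192  0.118]
flask [0.719 0.199 0.182]
blue [ 0.283 -0.379  0.066]
```

Run:
```python
from h import *
c=env.get_calibration('wrist'); p,R=Rt()
print(c['mtx'][0],'cam in tool',R.T@(-c['R'].T@c['t'].ravel()-p),'\n',(c['R']@R).round(3))
for g in[(0.47,-0.36,.32),(0.45,-0.0,.33)]:
    print(R.T@(np.array(g)-p)/.02)
```

```text
[398.98017588   0.         326.21289446] cam in tool [ 0.06599479  0.00111652 -0.14155822] 
 [[ 0.001  1.    -0.   ]
 [-0.965  0.001 -0.261]
 [-0.261  0.     0.965]]
[14.1217605  -2.71940184 -4.46880912]
[ 20.5449752  -19.56488799  -4.93988169]
```

Call:
arm_command --rows '[{"delta_pos": [1, -0.2, -0.25], "rot": [0, 0, 0], "fingers": 0}, {"delta_pos": [1, -0.2, -0.25], "rot": [0, 0, 0], "fingers": 0}, {"delta_pos": [1, -0.2, -0.25], "rot": [0, 0, 0], "fingers": 0}, {"delta_pos": [1, -0.2, -0.25], "rot": [0, 0, 0], "fingers": 0}, {"delta_pos": [1, -0.2, -0.25], "rot": [0, 0, 0], "fingers": 0}, {"delta_pos": [1, -0.2, -0.25], "rot": [0, 0, 0], "fingers": 0}, {"delta_pos": [1, -0.2, -0.25], "rot": [0, 0, 0], "fingers": 0}, {"delta_pos": [1, -0.2, -0.25], "rot": [0, 0, 0], "fingers": 0}, {"delta_pos": [1, -0.2, -0.25], "rot": [0, 0, 0], "fingers": 0}, {"delta_pos": [1, -0.2, -0.25], "rot": [0, 0, 0], "fingers": 0}, {"delta_pos": [1, -0.2, -0.25], "rot": [0, 0, 0], "fingers": 0}, {"delta_pos": [1, -0.2, -0.25], "rot": [0, 0, 0], "fingers": 0}, {"delta_pos": [1, -0.2, -0.25], "rot": [0, 0, 0], "fingers": 0}, {"delta_pos": [1, -0.2, -0.25], "rot": [0, 0, 0], "fingers": 0}, {"delta_pos": [0, 0, 0], "rot": [0, 0, 0], "fingers": 0}, {"delta_pos": [0, 0, 0], "rot": [0, 0, 0], "fingers": 0}]'

```text
clock: 1.7
tcp_pos: [0.4672, -0.3596, 0.3008]
orientation: [-0.0, 0.978, 0.209, -0.0]
wrist_force: [1.1, -0.1, 0.1]
finger_gap: 0.0855
```

```bash
cat >> h.py <<'E'
def snap(tag):
    im,d,c=cam('wrist'); np.savez(tag+'.npz',im=im,d=d,**{k:c[k] for k in('mtx','R','t')}); cv2.imwrite(f'pics/{tag}.png',im); p,R=Rt(); print(tag,p.round(4),R[:,0].round(3),'n0',(d==0).mean().round(3)); return im,d,c
E
python3 -c "
from h import *
snap('w1')"
```

```text
w1 [ 0.4668 -0.3599  0.3007] [ 0.913  0.408 -0.001] n0 0.004
```

Call:
arm_command --rows '[{"delta_pos": [1, -0.2, 0], "rot": [0, 0, 0], "fingers": 0}, {"delta_pos": [1, -0.2, 0], "rot": [0, 0, 0], "fingers": 0}, {"delta_pos": [1, -0.2, 0], "rot": [0, 0, 0], "fingers": 0}, {"delta_pos": [1, -0.2, 0], "rot": [0, 0, 0], "fingers": 0}, {"delta_pos": [1, -0.2, 0], "rot": [0, 0, 0], "fingers": 0}, {"delta_pos": [0, 0, 0], "rot": [0, 0, 0], "fingers": 0}, {"delta_pos": [0, 0, 0], "rot": [0, 0, 0], "fingers": 0}]'

```text
clock: 2.45
tcp_pos: [0.5497, -0.3013, 0.3008]
orientation: [-0.0, 0.978, 0.208, -0.001]
wrist_force: [-0.4, -0.1, -0.0]
finger_gap: 0.0853
```

```bash
python3 -c "
from h import *
snap('w2')
a=cv2.imread('pics/w1.png');b=cv2.imread('pics/w2.png')
cv2.imwrite('pics/w12.png',cv2.resize(np.vstack([a,b])[:, :],None,fx=.6,fy=.6))"
```

```text
w2 [ 0.5495 -0.3015  0.301 ] [ 0.914  0.407 -0.001] n0 0.004
```

View pics/w12.png

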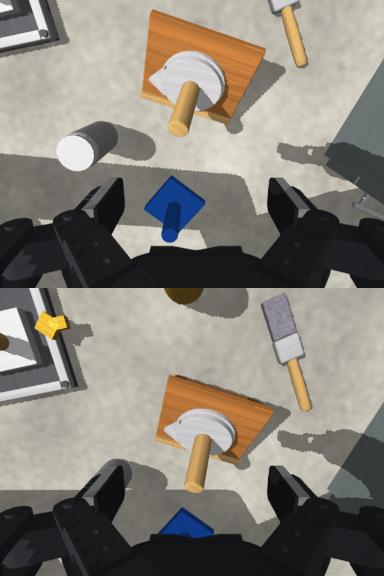

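w1 (upper) shows the round stamp on the rack with its stem end at about (297,213) and its pointer tip at about (250,130) in full-size pixels. In w2 the stem end is at about (325,332) and the tip at about (273,212). The mould corner with the arrow is also in view.

```bash
cat > rs.py <<'E'
from h import *
from scipy.optimize import least_squares
A=dict(np.load('w1.npz'));B=dict(np.load('w2.npz'))
for nm,C in(('w1',A),('w2',B)):
    P=pts(C,C['d']); h=cv2.cvtColor(C['im'],cv2.COLOR_BGR2HSV).astype(int)
    near=(np.hypot(P[...,0]-.52,P[...,1]+.31)<.13)&(P[...,2]>.025)&(C['d']>.1)
    rack=near&(h[...,0]<14)&(h[...,1]>120)
    Q=P[rack]
    for _ in range(6):
        c=Q.mean(0);n=np.linalg.svd(Q-c,full_matrices=False)[2][2];n*=np.sign(n[2])
        Qn=P[rack]; Q=Qn[abs((Qn-c)@n)<(.01 if _<3 else .004)]
    H=(P-c)@n
    print(nm,'n',n.round(3),'tilt',np.degrees(np.arccos(n[2])),'c',c.round(4),len(Q))
    up=np.array([0,0,1])-n*n[2];up/=np.linalg.norm(up);lat=np.cross(n,up)
    def uv(X):return np.stack([(X-c)@up,(X-c)@lat],-1)
    st=near&(H>.03)&(H<.115); U=uv(P[st])
    f=lambda s:np.hypot(U[:,0]-s[0],U[:,1]-s[1])-.014
    s=least_squares(f,U.mean(0)+[.0,0],loss='soft_l1',f_scale=.001).x
    print(' stem',s,'res',np.std(f(s)),'axis base',c+up*s[0]+lat*s[1],'top',c+up*s[0]+lat*s[1]+n*.108,'maxH',np.percentile(H[st],99))
    g=near&(H>.004)&(H<.024)&(h[...,1]<60);print(' disc H hist',np.percentile(H[g],[10,50,90]))
    W=uv(P[g])-s; r=np.hypot(*W.T);print(' r pct',np.percentile(r,[50,90,99,99.9]))
    F=W[(r>.054)&(r<.072)];print(' pointer dir deg(from up toward lat)',np.degrees(np.arctan2(*F.mean(0)[::-1])),len(F),r.max(), 'Htip',np.median(H[g][r>.056]))
    tip=c+up*s[0]+lat*s[1]+n*.0135+.066*(F.mean(0)[0]*up+F.mean(0)[1]*lat)/np.linalg.norm(F.mean(0));print(' tip',tip,proj(C,tip))
    print(' px top',proj(C,c+up*s[0]+lat*s[1]+n*.108))
print(two(A,(297,213),B,(325,332)),two(A,(250,130),B,(273,212)))
E
python3 rs.py
```

```text
w1 n [-0.557 -0.065  0.828] tilt 34.117351862984414 c [ 0.5245 -0.3593  0.0585] 386
 stem [-0.00138115  0.02746454] res 0.0026929098390007906 axis base [ 0.52021828 -0.33214738  0.05769126] top [ 0.46004715 -0.33914012  0.14710344] maxH 0.10888395684815978
 disc H hist [0.00850814 0.0178509  0.0188438 ]
 r pct [0.03954512 0.04961246 0.05883882 0.06439642]
 pointer dir deg(from up toward lat) 97.00933554045304 194 0.06544929543086869 Htip 0.017199877736802625
 tip [ 0.49851167 -0.26872239  0.06435035] [248.39865361 128.13295877]
 px top [296.15790349 215.78956362]
w2 n [-0.551 -0.065  0.832] tilt 33.72225523859847 c [ 0.5309 -0.3553  0.0627] 276
 stem [-0.00974109  0.0240921 ] res 0.0022192719748177297 axis base [ 0.51998107 -0.33227841  0.05730935] top [ 0.46043792 -0.33932018  0.14713711] maxH 0.10872316498629189
 disc H hist [0.00852119 0.01790911 0.01889049]
 r pct [0.04129219 0.05048606 0.05991778 0.06477928]
 pointer dir deg(from up toward lat) 96.5070292465237 177 0.06586851391561716 Htip 0.016788522828076496
 tip [ 0.49865885 -0.26876824  0.06438547] [273.50066394 232.86189275]
 px top [322.70568078 333.57015666]
(array([ 0.46324569, -0.33939494,  0.14949095]), np.float64(0.0013962975844206689)) (array([ 0.49028833, -0.25461564, -0.04198282]), np.float64(0.004182812181200412))
```

Call:
arm_command --rows '[{"delta_pos": [0.4, -1, 0], "rot": [0, 0, 0], "fingers": 0}, {"delta_pos": [0.4, -1, 0], "rot": [0, 0, 0], "fingers": 0}, {"delta_pos": [0.4, -1, 0], "rot": [0, 0, 0], "fingers": 0}, {"delta_pos": [0.4, -1, 0], "rot": [0, 0, 0], "fingers": 0}, {"delta_pos": [0.4, -1, 0], "rot": [0, 0, 0], "fingers": 0}, {"delta_pos": [0.4, -1, 0], "rot": [0, 0, 0], "fingers": 0}, {"delta_pos": [0.4, -1, 0], "rot": [0, 0, 0], "fingers": 0}, {"delta_pos": [0.4, -1, 0], "rot": [0, 0, 0], "fingers": 0}, {"delta_pos": [0.4, -1, 0], "rot": [0, 0, 0], "fingers": 0}, {"delta_pos": [0.4, -1, 0], "rot": [0, 0, 0], "fingers": 0}, {"delta_pos": [0.4, -1, 0], "rot": [0, 0, 0], "fingers": 0}, {"delta_pos": [0.4, -1, 0], "rot": [0, 0, 0], "fingers": 0}, {"delta_pos": [0.4, -1, 0], "rot": [0, 0, 0], "fingers": 0}, {"delta_pos": [0.4, -1, 0], "rot": [0, 0, 0], "fingers": 0}, {"delta_pos": [0, 0, 0], "rot": [0, 0, 0], "fingers": 0}, {"delta_pos": [0, 0, 0], "rot": [0, 0, 0], "fingers": 0}]'

```text
clock: 4.1
tcp_pos: [0.5382, 0.0005, 0.3015]
orientation: [0.0, 0.978, 0.209, 0.0]
wrist_force: [0.4, -0.0, -0.4]
finger_gap: 0.085
```

```bash
python3 -c "
from h import *
snap('w3')"
```

```text
w3 [0.5383 0.     0.3014] [0.913 0.407 0.   ] n0 0.004
```

Call:
arm_command --rows '[{"delta_pos": [0.4, -1, 0], "rot": [0, 0, 0], "fingers": 0}, {"delta_pos": [0.4, -1, 0], "rot": [0, 0, 0], "fingers": 0}, {"delta_pos": [0.4, -1, 0], "rot": [0, 0, 0], "fingers": 0}, {"delta_pos": [0, -1, 0], "rot": [0, 0, 0], "fingers": 0}, {"delta_pos": [0, 0, 0], "rot": [0, 0, 0], "fingers": 0}, {"delta_pos": [0, 0, 0], "rot": [0, 0, 0], "fingers": 0}]'

```text
clock: 4.75
tcp_pos: [0.528, 0.0825, 0.3013]
orientation: [0.0, 0.978, 0.208, 0.0]
wrist_force: [0.2, 0.7, 0.4]
finger_gap: 0.0852
```

```bash
python3 -c "
from h import *
snap('w4')
a=cv2.imread('pics/w3.png');b=cv2.imread('pics/w4.png')
cv2.imwrite('pics/w34.png',cv2.resize(np.vstack([a[:360],b[:360]]),None,fx=.8,fy=.8))"
```

```text
w4 [0.5281 0.0823 0.3013] [ 0.914  0.407 -0.   ] n0 0.004
```

View pics/w34.png

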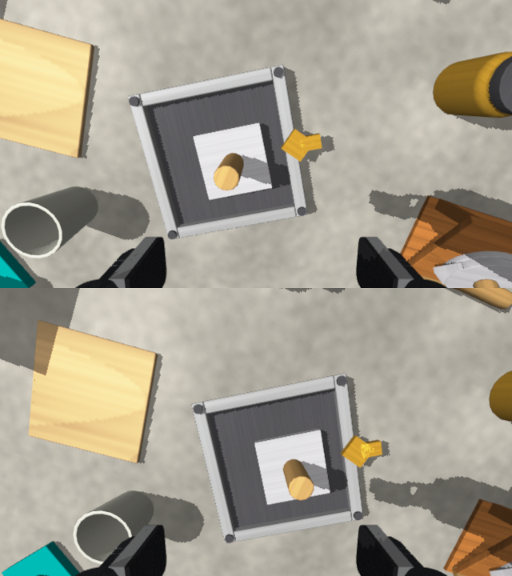

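w34 shows w3 on top and w4 below, both scaled 0.8. The mould contains a white square base and a wood stem whose end is at about (228,177)/0.8 in w3. The brass arrow is at (303,143)/0.8, the cup and the small board are to the left, and this close crop confirms the stamp choice.

```bash
cat > ml.py <<'E'
from h import *
from scipy.optimize import least_squares
Cs={}
for nm in('w3','w4'):
    C=dict(np.load(nm+'.npz'));P=pts(C,C['d']);h=cv2.cvtColor(C['im'],cv2.COLOR_BGR2HSV).astype(int)
    near=(np.hypot(P[...,0]-.51,P[...,1]-.04)<.17)&(C['d']>.1)
    z=P[...,2]; far=near&(np.hypot(P[...,0]-.51,P[...,1]-.04)>.07)
    rim=far&(z>.019)&(z<.034)&(h[...,1]<60)
    rect=cv2.minAreaRect(P[rim][:,:2].astype(np.float32)*1000);bp=cv2.boxPoints(rect)
    print(nm,'rim rect mm',rect,'z',np.median(z[rim]))
    br=near&(h[...,0]>15)&(h[...,0]<32)&(h[...,1]>150)&(z>.03)&(z<.045)&(np.hypot(P[...,0]-.57,P[...,1]+.035)<.06)
    a=P[br];print(' arrow mean',a.mean(0),len(a))
    ctr=np.array(rect[0])/1000;print(' arrow dir from ctr',np.degrees(np.arctan2(*(a.mean(0)[:2]-ctr)[::-1])))
    st=near&(z>.06)&(z<.125)&(np.hypot(P[...,0]-.51,P[...,1]-.04)<.06)
    U=P[st][:,:2];f=lambda s:np.hypot(*(U-s).T)-.014
    s=least_squares(f,U.mean(0),loss='soft_l1',f_scale=.001).x;print(' stem',s,np.std(f(s)),'top z',np.percentile(z[st],[90,99]))
    # stem end by colour: top-face pixels
    fl=near&(z>.006)&(z<.018)&(np.hypot(*(P[...,:2]-ctr).transpose(2,0,1))<.085);print(' floor z',np.median(z[fl]))
    sq=near&(h[...,1]<40)&(z>.024)&(z<.036)&(np.hypot(*(P[...,:2]-ctr).transpose(2,0,1))<.07);r2=cv2.minAreaRect(P[sq][:,:2].astype(np.float32)*1000);print(' square',r2,np.median(z[sq]))
    tp=(z>.115)&st; ct=cv2.minEnclosingCircle(np.argwhere(tp)[:,::-1].astype(np.float32))[0];Cs[nm]=(C,ct)
    # board
    m=(h[...,1]>60)&(h[...,0]>10)&(h[...,0]<28)&(np.hypot(P[...,0]-.488,P[...,1]-.313)<.12)&(abs(z-.010)<.01)
    r3=cv2.minAreaRect(P[m][:,:2].astype(np.float32)*1000);print(' board',r3,np.median(z[m]))
print('tri stem top',two(*Cs['w3'],*Cs['w4']))
E
python3 ml.py
```

```text
w3 rim rect mm ((521.5484619140625, 32.34820556640625), (199.95208740234375, 230.384765625), 35.000160217285156) z 0.02468826097637469
 arrow mean [ 0.57328386 -0.04104669  0.03675036] 1108
 arrow dir from ctr -54.820335797310484
 stem [0.51436716 0.02832011] 0.0035638963630054143 top z [0.11949313 0.12027697]
 floor z 0.010824889966668617
 square ((514.7202758789062, 28.3179931640625), (88.45340728759766, 88.31802368164062), 35.49813461303711) 0.02879003418875794
 board ((492.9021301269531, 292.66326904296875), (151.9319610595703, 114.3116455078125), 8.843903541564941) 0.008799144608142913
w4 rim rect mm ((521.5352783203125, 32.34123229980469), (199.87228393554688, 230.07330322265625), 35.01559066772461) z 0.024684802751148174
 arrow mean [ 0.57357268 -0.04056517  0.03664112] 1102
 arrow dir from ctr -54.48241081596015
 stem [0.51458296 0.0280412 ] 0.003554368393343572 top z [0.11942818 0.12023837]
 floor z 0.010831404564110504
 square ((515.23583984375, 28.509933471679688), (88.07012176513672, 87.98876953125), 35.552154541015625) 0.028782135571867606
 board ((489.5726623535156, 313.73370361328125), (152.1201171875, 155.6572265625), 8.956456184387207) 0.008800835385404757
tri stem top (array([0.51503084, 0.02834828, 0.11539395]), np.float64(0.0002676454765661522))
```

Call:
arm_command --rows '[{"delta_pos": [-0.85, 1, 0.5], "fingers": 0}, {"delta_pos": [-0.85, 1, 0.5], "fingers": 0}, {"delta_pos": [0, 0.21, 1], "fingers": 0}, {"delta_pos": [0, 0, 1], "fingers": 0}, {"delta_pos": [0, 0, 1], "fingers": 0}, {"delta_pos": [0, 0, 1], "fingers": 0}, {"delta_pos": [0, 0, 1], "fingers": 0}, {"delta_pos": [0, 0, 1], "fingers": 0}, {"delta_pos": [0, 0, 1], "fingers": 0}, {"delta_pos": [0, 0, 1], "fingers": 0}, {"delta_pos": [0, 0, 1], "fingers": 0}, {"delta_pos": [0, 0, 1], "fingers": 0}, {"delta_pos": [0, 0, 0.4], "fingers": 0}, {"delta_pos": [0, 0, 0], "fingers": 0}]' --squeeze 25

```text
schema error: expected keys delta_pos, rot, fingers
```

```bash
python3 -c "
from h import *
p,R=Rt();print(p,R[:,0],R.T@(np.array([.515,.0283,.073])-p)/.02)"
```

```text
[0.52813406 0.08231337 0.3012504 ] [ 9.13582259e-01  4.06653975e-01 -1.70600397e-05] [-1.69799512  2.19282918 11.41397354]
```

Call:
arm_command --rows '[{"delta_pos": [-0.85, 1, 0.5], "rot": [0, 0, 0], "fingers": 0}, {"delta_pos": [-0.85, 1, 0.5], "rot": [0, 0, 0], "fingers": 0}, {"delta_pos": [0, 0.2, 1], "rot": [0, 0, 0], "fingers": 0}, {"delta_pos": [0, 0, 1], "rot": [0, 0, 0], "fingers": 0}, {"delta_pos": [0, 0, 1], "rot": [0, 0, 0], "fingers": 0}, {"delta_pos": [0, 0, 1], "rot": [0, 0, 0], "fingers": 0}, {"delta_pos": [0, 0, 1], "rot": [0, 0, 0], "fingers": 0}, {"delta_pos": [0, 0, 1], "rot": [0, 0, 0], "fingers": 0}, {"delta_pos": [0, 0, 1], "rot": [0, 0, 0], "fingers": 0}, {"delta_pos": [0, 0, 1], "rot": [0, 0, 0], "fingers": 0}, {"delta_pos": [0, 0, 1], "rot": [0, 0, 0], "fingers": 0}, {"delta_pos": [0, 0, 1], "rot": [0, 0, 0], "fingers": 0}, {"delta_pos": [0, 0, 0.4], "rot": [0, 0, 0], "fingers": 0}, {"delta_pos": [0, 0, 0], "rot": [0, 0, 0], "fingers": 0}, {"delta_pos": [0, 0, 0], "rot": [0, 0, 0], "fingers": 0}]' --squeeze 25

```text
clock: 6.3
tcp_pos: [0.5153, 0.0287, 0.0739]
orientation: [0.0, 0.978, 0.208, 0.0]
wrist_force: [-0.4, -0.3, -0.4]
finger_gap: 0.0853
```

```bash
python3 -c "
from h import *
p,R=Rt();print(p,R[:,0],R.T@(np.array([.515,.0283,.073])-p)/.02)"
```

```text
[0.51527153 0.0286933  0.07385745] [9.13499061e-01 4.06840535e-01 4.94182386e-04] [-0.02042385  0.01241742  0.04286911]
```

Call:
arm_command --rows '[{"delta_pos": [0, 0, 0], "rot": [0, 0, 0], "fingers": 1}, {"delta_pos": [0, 0, 0], "rot": [0, 0, 0], "fingers": 1}, {"delta_pos": [0, 0, 0], "rot": [0, 0, 0], "fingers": 1}, {"delta_pos": [0, 0, 0], "rot": [0, 0, 0], "fingers": 1}, {"delta_pos": [0, 0, 0], "rot": [0, 0, 0], "fingers": 1}, {"delta_pos": [0, 0, 0], "rot": [0, 0, 0], "fingers": 1}, {"delta_pos": [0, 0, 0], "rot": [0, 0, 0], "fingers": 1}, {"delta_pos": [0, 0, 0], "rot": [0, 0, 0], "fingers": 1}]' --squeeze 25

```text
clock: 7.1
tcp_pos: [0.515, 0.0294, 0.0737]
orientation: [0.0, 0.978, 0.208, 0.0]
wrist_force: [-1.1, 1.1, 4.5]
finger_gap: 0.0276
```

Call:
arm_command --rows '[{"delta_pos": [0, 0, -0.2], "rot": [0, 0, 0], "fingers": 1}, {"delta_pos": [0, 0, -0.4], "rot": [0, 0, 0], "fingers": 1}, {"delta_pos": [0, 0, -0.8], "rot": [0, 0, 0], "fingers": 1}, {"delta_pos": [0, 0, -0.9], "rot": [0, 0, 0], "fingers": 1}, {"delta_pos": [0, 0, -0.9], "rot": [0, 0, 0], "fingers": 1}, {"delta_pos": [0, 0, -0.9], "rot": [0, 0, 0], "fingers": 1}, {"delta_pos": [0, 0, -0.9], "rot": [0, 0, 0], "fingers": 1}, {"delta_pos": [0, 0, 0], "rot": [0, 0, 0], "fingers": 1}, {"delta_pos": [0, 0, 0], "rot": [0, 0, 0], "fingers": 1}]'

```text
clock: 8.0
tcp_pos: [0.5147, 0.0292, 0.1731]
orientation: [0.0, 0.978, 0.208, 0.0]
wrist_force: [0.2, 0.4, -3.2]
finger_gap: 0.0276
```

Call:
arm_command --rows '[{"delta_pos": [0.16, -0.48, 0], "rot": [0, 0, 0], "fingers": 1}, {"delta_pos": [0.33, -0.97, 0], "rot": [0, 0, 0], "fingers": 1}, {"delta_pos": [0.33, -0.97, 0], "rot": [0, 0, 0], "fingers": 1}, {"delta_pos": [0.33, -0.97, 0], "rot": [0, 0, 0], "fingers": 1}, {"delta_pos": [0.33, -0.97, 0], "rot": [0, 0, 0], "fingers": 1}, {"delta_pos": [0.33, -0.97, 0], "rot": [0, 0, 0], "fingers": 1}, {"delta_pos": [0.33, -0.97, 0], "rot": [0, 0, 0], "fingers": 1}, {"delta_pos": [0.33, -0.97, 0], "rot": [0, 0, 0], "fingers": 1}, {"delta_pos": [0.33, -0.97, 0], "rot": [0, 0, 0], "fingers": 1}, {"delta_pos": [0.33, -0.97, 0], "rot": [0, 0, 0], "fingers": 1}, {"delta_pos": [0.33, -0.97, 0], "rot": [0, 0, 0], "fingers": 1}, {"delta_pos": [0.33, -0.97, 0], "rot": [0, 0, 0], "fingers": 1}, {"delta_pos": [0.33, -0.97, 0], "rot": [0, 0, 0], "fingers": 1}, {"delta_pos": [0.33, -0.97, 0], "rot": [0, 0, 0], "fingers": 1}, {"delta_pos": [0.16, -0.48, 0], "rot": [0, 0, 0], "fingers": 1}, {"delta_pos": [0, 0, 0], "rot": [0, 0, 0], "fingers": 1}, {"delta_pos": [0, 0, 0], "rot": [0, 0, 0], "fingers": 1}]'

```text
clock: 9.7
tcp_pos: [0.4895, 0.3105, 0.1725]
orientation: [-0.001, 0.977, 0.211, -0.001]
wrist_force: [0.1, -0.6, -2.3]
finger_gap: 0.0273
```

```bash
python3 -c "
from h import *
im,d,c=snap('w5')
p,R=Rt();print(R.T@(np.array([.489,.3137,.0729])-p)/.02)
C=c;P=pts(C,d)
# tool-frame: base plate underside height from points of held stamp
h=cv2.cvtColor(im,cv2.COLOR_BGR2HSV)
m=(np.hypot(P[...,0]-p[0],P[...,1]-p[1])<.075)&(h[...,1]<45)&(P[...,2]>.05)&(P[...,2]<p[2]-.03)&(h[...,2]>110)
print('plate z pct',np.percentile(P[m][:,2],[5,25,50,75,95]),m.sum(),env.get_state()['wrist_force'])
top=env.read_camera('top')[0];cv2.imwrite('pics/v5.png',np.hstack([im[100:400,80:520],top[120:420,180:480]]))"
```

```text
w5 [0.4897 0.3102 0.1727] [ 0.911  0.413 -0.001] n0 0.004
[ 0.04388354 -0.15891574  4.99234778]
plate z pct [0.12635504 0.12716504 0.12763034 0.12809047 0.12873075] 18641 [ 0.36200792  0.60286144 -2.2854169 ]
```

View pics/v5.png

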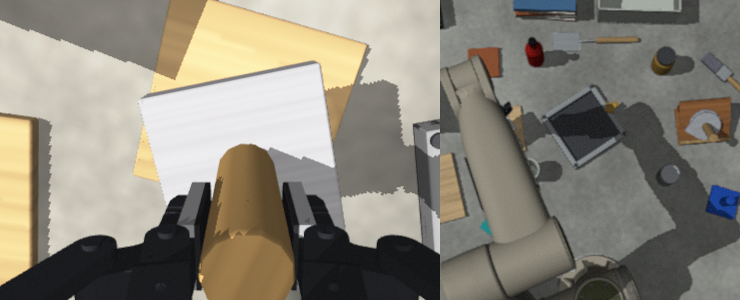

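The stamp hangs upright in the grip over the small board, its underside 62 mm below the TCP (depth and kinematics agree). Lowering it now.

Call:
arm_command --rows '[{"delta_pos": [0, -0.16, 0.8], "rot": [0, 0, 0], "fingers": 1}, {"delta_pos": [0, 0, 0.9], "rot": [0, 0, 0], "fingers": 1}, {"delta_pos": [0, 0, 0.9], "rot": [0, 0, 0], "fingers": 1}, {"delta_pos": [0, 0, 0.9], "rot": [0, 0, 0], "fingers": 1}, {"delta_pos": [0, 0, 0.8], "rot": [0, 0, 0], "fingers": 1}, {"delta_pos": [0, 0, 0.4], "rot": [0, 0, 0], "fingers": 1}, {"delta_pos": [0, 0, 0.2], "rot": [0, 0, 0], "fingers": 1}, {"delta_pos": [0, 0, 0], "rot": [0, 0, 0], "fingers": 1}, {"delta_pos": [0, 0, 0], "rot": [0, 0, 0], "fingers": 1}]'

```text
clock: 10.7
tcp_pos: [0.4897, 0.3129, 0.0761]
orientation: [-0.002, 0.977, 0.213, 0.0]
wrist_force: [0.2, -0.3, -2.2]
finger_gap: 0.0273
```

Call:
arm_command --rows '[{"delta_pos": [0, 0, 0.05], "rot": [0, 0, 0], "fingers": 1}, {"delta_pos": [0, 0, 0], "rot": [0, 0, 0], "fingers": 1}]'

```text
clock: 10.9
tcp_pos: [0.4895, 0.3131, 0.0748]
orientation: [-0.002, 0.977, 0.213, 0.0]
wrist_force: [-0.0, -0.0, -2.3]
finger_gap: 0.0276
```

Call:
arm_command --rows '[{"delta_pos": [0, 0, 0.05], "rot": [0, 0, 0], "fingers": 1}, {"delta_pos": [0, 0, 0.05], "rot": [0, 0, 0], "fingers": 1}, {"delta_pos": [0, 0, 0], "rot": [0, 0, 0], "fingers": 1}, {"delta_pos": [0, 0, 0], "rot": [0, 0, 0], "fingers": 1}]'

```text
clock: 11.3
tcp_pos: [0.4891, 0.3129, 0.0722]
orientation: [-0.002, 0.977, 0.213, -0.001]
wrist_force: [0.2, 0.1, -2.6]
finger_gap: 0.0274
```

Call:
arm_command --rows '[{"delta_pos": [0, 0, 0.03], "rot": [0, 0, 0], "fingers": 1}, {"delta_pos": [0, 0, 0], "rot": [0, 0, 0], "fingers": 1}, {"delta_pos": [0, 0, 0], "rot": [0, 0, 0], "fingers": 1}]'

```text
clock: 11.6
tcp_pos: [0.4892, 0.313, 0.0719]
orientation: [-0.002, 0.977, 0.213, -0.0]
wrist_force: [-0.5, 0.4, 0.4]
finger_gap: 0.0277
```

Call:
arm_command --rows '[{"delta_pos": [0, 0, 0], "rot": [0, 0, 0], "fingers": 0.5}, {"delta_pos": [0, 0, 0], "rot": [0, 0, 0], "fingers": 0}, {"delta_pos": [0, 0, 0], "rot": [0, 0, 0], "fingers": 0}, {"delta_pos": [0, 0, 0], "rot": [0, 0, 0], "fingers": 0}, {"delta_pos": [0, 0, 0], "rot": [0, 0, 0], "fingers": 0}, {"delta_pos": [0, 0, 0], "rot": [0, 0, 0], "fingers": 0}, {"delta_pos": [0, 0, -0.5], "rot": [0, 0, 0], "fingers": 0}, {"delta_pos": [0, 0, -1], "rot": [0, 0, 0], "fingers": 0}, {"delta_pos": [0, 0, -1], "rot": [0, 0, 0], "fingers": 0}, {"delta_pos": [0, 0, -1], "rot": [0, 0, 0], "fingers": 0}, {"delta_pos": [0, 0, -1], "rot": [0, 0, 0], "fingers": 0}, {"delta_pos": [0, 0, -1], "rot": [0, 0, 0], "fingers": 0}, {"delta_pos": [0, 0, -1], "rot": [0, 0, 0], "fingers": 0}, {"delta_pos": [0, 0, -1], "rot": [0, 0, 0], "fingers": 0}, {"delta_pos": [0, 0, -1], "rot": [0, 0, 0], "fingers": 0}, {"delta_pos": [0, 0, -1], "rot": [0, 0, 0], "fingers": 0}, {"delta_pos": [0, 0, 0], "rot": [0, 0, 0], "fingers": 0}]'

```text
clock: 13.3
tcp_pos: [0.4908, 0.3128, 0.2655]
orientation: [-0.003, 0.977, 0.213, 0.003]
wrist_force: [1.1, 0.3, 0.3]
finger_gap: 0.0857
```

Run:
```python
from h import *
im,d,c=snap('w6')
P=pts(c,d);h=cv2.cvtColor(im,cv2.COLOR_BGR2HSV)
for nm,zz,r,s0 in(('plate',.028,.08,60),):
    m=(abs(P[...,2]-.027)<.004)&(np.hypot(P[...,0]-.489,P[...,1]-.313)<.07);print(cv2.minAreaRect(P[m][:,:2].astype(np.float32)*1000),np.median(P[m][:,2]))
s=env.get_state();print(s['joint_pos'].round(3))
n=np.array([-.555,-.065,.830]);n/=np.linalg.norm(n)
p,R=Rt()
ax=np.cross(R[:,2],-n);ang=np.arcsin(np.linalg.norm(ax));ax/=np.linalg.norm(ax)
Rt_=Rn.from_rotvec(ax*ang).as_matrix()@R
print('rel rotvec tool deg',np.degrees(Rn.from_matrix(R.T@Rt_).as_rotvec()),'units',np.degrees(Rn.from_matrix(R.T@Rt_).as_rotvec())/360)
base=np.array([.5201,-.3322,.0575]);g=base+n*.056;pre=g+n*.11
print('grasp tcp',g,'pre',pre,'move units in present tool axes',R.T@(pre-p)/.02)
tip=np.array([.4986,-.2687,.0644]);x=tip-base-.0135*n;x/=np.linalg.norm(x)
print('pointer in tool deg', np.degrees(np.arctan2(*((Rt_.T@x)[:2][::-1]))), Rt_.T@x)
```

```text
w6 [0.4903 0.3125 0.2637] [0.909 0.416 0.004] n0 0.004
((489.0365905761719, 311.92828369140625), (88.18123626708984, 88.06641387939453), 35.959590911865234) 0.026808925315810327
[0.427 0.316 0.129 1.38  0.004 3.14 ]
rel rotvec tool deg [-1.06464968e+01  3.21042945e+01 -2.52981371e-15] units [-2.95736022e-02  8.91785959e-02 -7.02726031e-18]
grasp tcp [ 0.48903786 -0.33583791  0.1039533 ] pre [ 0.42802293 -0.3429838   0.19520084] move units in present tool axes [-16.47403685  28.52515525   3.23762994]
pointer in tool deg -78.92308312787007 [ 1.92126598e-01 -9.81370081e-01 -3.66922648e-04]
```

Call:
arm_command --rows '[{"delta_pos": [-0.57, 0.98, 0], "rot": [0, 0, 0], "fingers": 0}, {"delta_pos": [-0.57, 0.98, 0], "rot": [0, 0, 0], "fingers": 0}, {"delta_pos": [-0.57, 0.98, 0], "rot": [0, 0, 0], "fingers": 0}, {"delta_pos": [-0.57, 0.98, 0], "rot": [0, 0, 0], "fingers": 0}, {"delta_pos": [-0.57, 0.98, 0], "rot": [0, 0, 0], "fingers": 0}, {"delta_pos": [-0.57, 0.98, 0], "rot": [0, 0, 0], "fingers": 0}, {"delta_pos": [-0.57, 0.98, 0], "rot": [0, 0, 0], "fingers": 0}, {"delta_pos": [-0.57, 0.98, 0], "rot": [0, 0, 0], "fingers": 0}, {"delta_pos": [-0.57, 0.98, 0], "rot": [0, 0, 0], "fingers": 0}, {"delta_pos": [-0.57, 0.98, 0], "rot": [0, 0, 0], "fingers": 0}, {"delta_pos": [-0.57, 0.98, 0], "rot": [0, 0, 0], "fingers": 0}, {"delta_pos": [-0.57, 0.98, 0], "rot": [0, 0, 0], "fingers": 0}, {"delta_pos": [-0.57, 0.98, 0], "rot": [0, 0, 0], "fingers": 0}, {"delta_pos": [-0.57, 0.98, 0], "rot": [0, 0, 0], "fingers": 0}, {"delta_pos": [-0.57, 0.98, 0], "rot": [0, 0, 0], "fingers": 0}, {"delta_pos": [-0.57, 0.98, 0], "rot": [0, 0, 0], "fingers": 0}, {"delta_pos": [-0.57, 0.98, 0], "rot": [0, 0, 0], "fingers": 0}, {"delta_pos": [-0.57, 0.98, 0], "rot": [0, 0, 0], "fingers": 0}, {"delta_pos": [-0.57, 0.98, 0], "rot": [0, 0, 0], "fingers": 0}, {"delta_pos": [-0.57, 0.98, 0], "rot": [0, 0, 0], "fingers": 0}]'

```text
clock: 15.35
tcp_pos: [0.4444, -0.1398, 0.259]
orientation: [-0.003, 0.977, 0.213, -0.001]
wrist_force: [1.3, 0.9, 0.3]
finger_gap: 0.0856
```

Call:
arm_command --rows '[{"delta_pos": [-0.57, 0.98, 0], "rot": [0, 0, 0], "fingers": 0}, {"delta_pos": [-0.57, 0.98, 0], "rot": [0, 0, 0], "fingers": 0}, {"delta_pos": [-0.57, 0.98, 0], "rot": [0, 0, 0], "fingers": 0}, {"delta_pos": [-0.57, 0.98, 0], "rot": [0, 0, 0], "fingers": 0}, {"delta_pos": [-0.57, 0.98, 0], "rot": [0, 0, 0], "fingers": 0}, {"delta_pos": [-0.57, 0.98, 0], "rot": [0, 0, 0], "fingers": 0}, {"delta_pos": [-0.57, 0.98, 0], "rot": [0, 0, 0], "fingers": 0}, {"delta_pos": [-0.57, 0.98, 0], "rot": [0, 0, 0], "fingers": 0}, {"delta_pos": [-0.57, 0.98, 0], "rot": [0, 0, 0], "fingers": 0}, {"delta_pos": [0, 0, 0], "rot": [-0.005, 0.015, 0], "fingers": 0}, {"delta_pos": [0, 0, 0], "rot": [-0.005, 0.015, 0], "fingers": 0}, {"delta_pos": [0, 0, 0], "rot": [-0.005, 0.015, 0], "fingers": 0}, {"delta_pos": [0, 0, 0], "rot": [-0.005, 0.015, 0], "fingers": 0}, {"delta_pos": [0, 0, 0], "rot": [-0.005, 0.015, 0], "fingers": 0}, {"delta_pos": [0, 0, 0], "rot": [-0.005, 0.014, 0], "fingers": 0}, {"delta_pos": [0, 0, 0], "rot": [0, 0, 0], "fingers": 0}, {"delta_pos": [0, 0, 0], "rot": [0, 0, 0], "fingers": 0}]'

```text
clock: 17.05
tcp_pos: [0.4245, -0.3421, 0.2584]
orientation: [0.029, 0.936, 0.202, 0.288]
wrist_force: [-0.2, 0.4, -0.2]
finger_gap: 0.0853
```

```bash
cat > al.py <<'E'
from h import *
n=np.array([-.555,-.065,.830]);n/=np.linalg.norm(n)
base=np.array([.5201,-.3322,.0575])
s=env.get_state();p,R=Rt();print(p,R[:,2],s['joint_pos'].round(3))
ax=np.cross(R[:,2],-n);print('fix rot units',np.degrees(R.T@ax)/360)
g=base+n*.056
print('pre',R.T@(g+n*.11-p)/.02,'grasp',R.T@(g-p)/.02)
E
python3 al.py
```

```text
[ 0.42449209 -0.34209387  0.25843839] [ 0.55016026  0.06105787 -0.83282388] [-1.128  0.015 -0.379  0.963  0.551  1.648]
fix rot units [ 2.19576514e-04  1.06380066e-03 -6.90224540e-20]
pre [-1.54880488 -0.43759678  2.72769626] grasp [-1.51204257 -0.4451848   8.22756816]
```

Call:
arm_command --rows '[{"delta_pos": [-0.8, -0.22, 0.4], "rot": [0, 0.001, 0], "fingers": 0}, {"delta_pos": [-0.75, -0.22, 0.7], "rot": [0, 0, 0], "fingers": 0}, {"delta_pos": [0, 0, 0.8], "rot": [0, 0, 0], "fingers": 0}, {"delta_pos": [0, 0, 0.8], "rot": [0, 0, 0], "fingers": 0}, {"delta_pos": [0, 0, 0], "rot": [0, 0, 0], "fingers": 0}, {"delta_pos": [0, 0, 0], "rot": [0, 0, 0], "fingers": 0}]'

```text
clock: 17.65
tcp_pos: [0.4294, -0.3429, 0.1967]
orientation: [0.029, 0.934, 0.204, 0.291]
wrist_force: [0.4, 0.5, 0.6]
finger_gap: 0.0854
```

```bash
python3 al.py
python3 - <<'E'
from h import *
from scipy.optimize import least_squares
im,d,c=snap('w7');p,R=Rt()
Q=(pts(c,d)-p)@R
m=(abs(Q[...,0])<.04)&(abs(Q[...,1])<.03)&(Q[...,2]>.06)&(Q[...,2]<.13)&(d>.1)
U=Q[m]
# axis fit in tool frame: centre + slope*z
f=lambda s:np.hypot(U[:,0]-s[0]-s[2]*(U[:,2]-.1),U[:,1]-s[1]-s[3]*(U[:,2]-.1))-.014
s=least_squares(f,[0,0,0,0],loss='soft_l1',f_scale=.001).x;print('stem axis tool',s,np.std(f(s)),len(U),U[:,2].min())
E
```

```text
[ 0.42944314 -0.34286227  0.1967019 ] [ 0.55582777  0.06437307 -0.8288013 ] [-1.123  0.062 -0.491  0.801  0.557  1.651]
fix rot units [ 1.72132715e-04 -1.60240216e-04 -4.91784985e-19]
pre [-0.0954356  -0.03324348  0.02234301] grasp [-0.10097311 -0.03919196  5.522337  ]
w7 [ 0.4294 -0.3432  0.1972] [0.747 0.398 0.532] n0 0.004
stem axis tool [-0.00187875 -0.00136437  0.007207    0.00252458] 0.0006763756133033264 1204 0.06001835573011318
```

Call:
arm_command --rows '[{"delta_pos": [-0.1, -0.06, 0.7], "rot": [0, 0, 0], "fingers": 0}, {"delta_pos": [0, 0, 0.9], "rot": [0, 0, 0], "fingers": 0}, {"delta_pos": [0, 0, 0.9], "rot": [0, 0, 0], "fingers": 0}, {"delta_pos": [0, 0, 0.9], "rot": [0, 0, 0], "fingers": 0}, {"delta_pos": [0, 0, 0.9], "rot": [0, 0, 0], "fingers": 0}, {"delta_pos": [0, 0, 0.8], "rot": [0, 0, 0], "fingers": 0}, {"delta_pos": [0, 0, 0.4], "rot": [0, 0, 0], "fingers": 0}, {"delta_pos": [0, 0, 0], "rot": [0, 0, 0], "fingers": 0}, {"delta_pos": [0, 0, 0], "rot": [0, 0, 0], "fingers": 0}]'

```text
clock: 18.6
tcp_pos: [0.4882, -0.3362, 0.1048]
orientation: [0.03, 0.934, 0.203, 0.292]
wrist_force: [-1.0, -0.8, 0.4]
finger_gap: 0.0854
```

```bash
python3 al.py
```

```text
[ 0.48823306 -0.3362388   0.10478408] [ 0.55686595  0.06285053 -0.82822106] [-1.004  0.204 -0.589  0.489  0.528  1.789]
fix rot units [ 4.69794123e-04 -2.36960293e-04  4.14134724e-19]
pre [ 2.40929343e-02  5.22242937e-03 -5.44189826e+00] grasp [ 0.01590417 -0.01101249  0.05807168]
```

Call:
arm_command --rows '[{"delta_pos": [0, 0, 0], "rot": [0, 0, 0], "fingers": 1}, {"delta_pos": [0, 0, 0], "rot": [0, 0, 0], "fingers": 1}, {"delta_pos": [0, 0, 0], "rot": [0, 0, 0], "fingers": 1}, {"delta_pos": [0, 0, 0], "rot": [0, 0, 0], "fingers": 1}, {"delta_pos": [0, 0, 0], "rot": [0, 0, 0], "fingers": 1}, {"delta_pos": [0, 0, 0], "rot": [0, 0, 0], "fingers": 1}, {"delta_pos": [0, 0, 0], "rot": [0, 0, 0], "fingers": 1}, {"delta_pos": [0, 0, 0], "rot": [0, 0, 0], "fingers": 1}]' --squeeze 26

```text
clock: 19.4
tcp_pos: [0.488, -0.3359, 0.1042]
orientation: [0.03, 0.934, 0.203, 0.291]
wrist_force: [-4.1, 0.2, 3.7]
finger_gap: 0.0268
```

Call:
arm_command --rows '[{"delta_pos": [0, 0, -0.2], "rot": [0, 0, 0], "fingers": 1}, {"delta_pos": [0, 0, -0.4], "rot": [0, 0, 0], "fingers": 1}, {"delta_pos": [0, 0, -0.8], "rot": [0, 0, 0], "fingers": 1}, {"delta_pos": [0, 0, -0.9], "rot": [0, 0, 0], "fingers": 1}, {"delta_pos": [0, 0, -0.9], "rot": [0, 0, 0], "fingers": 1}, {"delta_pos": [0, 0, -0.9], "rot": [0, 0, 0], "fingers": 1}, {"delta_pos": [0, 0, -0.9], "rot": [0, 0, 0], "fingers": 1}, {"delta_pos": [0, 0, -0.9], "rot": [0, 0, 0], "fingers": 1}, {"delta_pos": [0, 0, 0], "rot": [0.005, -0.014, 0], "fingers": 1}, {"delta_pos": [0, 0, 0], "rot": [0.005, -0.015, 0], "fingers": 1}, {"delta_pos": [0, 0, 0], "rot": [0.005, -0.015, 0], "fingers": 1}, {"delta_pos": [0, 0, 0], "rot": [0.005, -0.015, 0], "fingers": 1}, {"delta_pos": [0, 0, 0], "rot": [0.005, -0.015, 0], "fingers": 1}, {"delta_pos": [0, 0, 0], "rot": [0.005, -0.015, 0], "fingers": 1}, {"delta_pos": [0, 0, 0], "rot": [0, 0, 0], "fingers": 1}, {"delta_pos": [0, 0, 0], "rot": [0, 0, 0], "fingers": 1}]'

```text
clock: 21.0
tcp_pos: [0.4227, -0.3429, 0.2013]
orientation: [-0.003, 0.977, 0.214, 0.003]
wrist_force: [0.5, 0.7, -2.0]
finger_gap: 0.027
```

```bash
cat > held.py <<'E'
from h import *
from scipy.optimize import least_squares
import sys
im,d,c=snap(sys.argv[1]);p,R=Rt();s=env.get_state();print('j',s['joint_pos'].round(3),'F',s['wrist_force'].round(2))
Q=(pts(c,d)-p)@R;h=cv2.cvtColor(im,cv2.COLOR_BGR2HSV)
m=(np.hypot(Q[...,0],Q[...,1])<.085)&(Q[...,2]>.025)&(Q[...,2]<.060)&(h[...,1]<50)&(h[...,2]>90)&(d>.1)
t=m&(Q[...,2]<np.percentile(Q[m][:,2],50)+.003);A=Q[t];A=A[np.hypot(*A[:,:2].T)<.044]
co=np.linalg.lstsq(np.c_[A[:,:2],np.ones(len(A))],A[:,2],rcond=None)[0];print('disc top plane tilt deg (tool)',np.degrees(co[:2]),'z0',co[2],len(A))
W=Q[m][:,:2]
k=(abs(Q[...,0])<.03)&(abs(Q[...,1])<.02)&(Q[...,2]>.0)&(Q[...,2]<.03)&(h[...,1]>60)
U=Q[k];f=lambda s:np.hypot(*(U[:,:2]-s).T)-.014
ax=least_squares(f,[0,0],loss='soft_l1',f_scale=.001).x;print('stem ctr tool',ax,len(U),np.std(f(ax)))
r=np.hypot(*(W-ax).T);F=W[(r>.0535)&(r<.07)]-ax
print('pointer pts',len(F),'mean dir deg',np.degrees(np.arctan2(*F.mean(0)[::-1])),'rmax',r.max())
E
python3 held.py w8
```

```text
w8 [ 0.4222 -0.343   0.2014] [0.909 0.417 0.007] n0 0.004
j [-0.835  0.265 -0.094  1.215  0.008  1.877] F [-0.42  0.57 -1.78]
disc top plane tilt deg (tool) [-0.28861721  0.16343007] z0 0.0384110926844554 14254
stem ctr tool [0.00186313 0.00136994] 1352 0.00021622434579570584
pointer pts 783 mean dir deg -80.16546014261326 rmax 0.06581291358527325
```

View pics/w8.png

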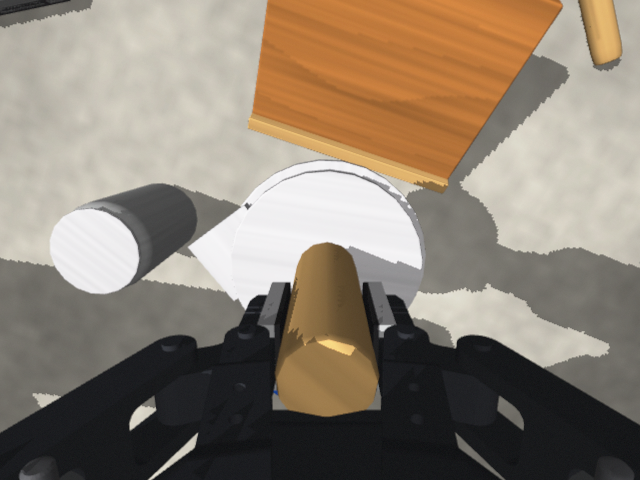

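The stamp is held square: disc tilt is under 0.3°, and the pointer lies at about -80° in the tool frame. In w8 the pointer tip is at about (190,247). Moving to the mould and turning.

Call:
arm_command --rows '[{"delta_pos": [0.38, -0.49, -0.2], "rot": [0, 0, 0], "fingers": 1}, {"delta_pos": [0.76, -0.98, -0.2], "rot": [0, 0, 0], "fingers": 1}, {"delta_pos": [0.76, -0.98, -0.2], "rot": [0, 0, 0], "fingers": 1}, {"delta_pos": [0.76, -0.98, -0.2], "rot": [0, 0, 0], "fingers": 1}, {"delta_pos": [0.76, -0.98, -0.2], "rot": [0, 0, 0], "fingers": 1}, {"delta_pos": [0.76, -0.98, 0], "rot": [0, 0, 0], "fingers": 1}, {"delta_pos": [0.76, -0.98, 0], "rot": [0, 0, 0], "fingers": 1}, {"delta_pos": [0.76, -0.98, 0], "rot": [0, 0, 0], "fingers": 1}, {"delta_pos": [0.76, -0.98, 0], "rot": [0, 0, 0], "fingers": 1}, {"delta_pos": [0.76, -0.98, 0], "rot": [0, 0, 0], "fingers": 1}, {"delta_pos": [0.76, -0.98, 0], "rot": [0, 0, 0], "fingers": 1}, {"delta_pos": [0.76, -0.98, 0], "rot": [0, 0, 0], "fingers": 1}, {"delta_pos": [0.76, -0.98, 0], "rot": [0, 0, 0], "fingers": 1}, {"delta_pos": [0.76, -0.98, 0], "rot": [0, 0, 0], "fingers": 1}, {"delta_pos": [0.76, -0.98, 0], "rot": [0, 0, 0], "fingers": 1}, {"delta_pos": [0.76, -0.98, 0], "rot": [0, 0, 0], "fingers": 1}, {"delta_pos": [0.38, -0.49, 0], "rot": [0, 0, 0], "fingers": 1}, {"delta_pos": [0, 0, 0], "rot": [0, 0, 0], "fingers": 1}]'

```text
clock: 22.85
tcp_pos: [0.5122, 0.0441, 0.225]
orientation: [-0.003, 0.977, 0.214, 0.003]
wrist_force: [-0.3, -1.1, -1.4]
finger_gap: 0.0275
```

Call:
arm_command --rows '[{"delta_pos": [0, 0, 0], "rot": [0, 0, -0.012], "fingers": 1}, {"delta_pos": [0, 0, 0], "rot": [0, 0, -0.022], "fingers": 1}, {"delta_pos": [0, 0, 0], "rot": [0, 0, -0.022], "fingers": 1}, {"delta_pos": [0, 0, 0], "rot": [0, 0, -0.022], "fingers": 1}, {"delta_pos": [0, 0, 0], "rot": [0, 0, -0.022], "fingers": 1}, {"delta_pos": [0, 0, 0], "rot": [0, 0, -0.022], "fingers": 1}, {"delta_pos": [0, 0, 0], "rot": [0, 0, -0.022], "fingers": 1}, {"delta_pos": [0, 0, 0], "rot": [0, 0, -0.022], "fingers": 1}, {"delta_pos": [0, 0, 0], "rot": [0, 0, -0.022], "fingers": 1}, {"delta_pos": [0, 0, 0], "rot": [0, 0, -0.022], "fingers": 1}, {"delta_pos": [0, 0, 0], "rot": [0, 0, -0.022], "fingers": 1}, {"delta_pos": [0, 0, 0], "rot": [0, 0, -0.022], "fingers": 1}, {"delta_pos": [0, 0, 0], "rot": [0, 0, -0.022], "fingers": 1}, {"delta_pos": [0, 0, 0], "rot": [0, 0, -0.022], "fingers": 1}, {"delta_pos": [0, 0, 0], "rot": [0, 0, -0.022], "fingers": 1}, {"delta_pos": [0, 0, 0], "rot": [0, 0, -0.022], "fingers": 1}, {"delta_pos": [0, 0, 0], "rot": [0, 0, -0.022], "fingers": 1}, {"delta_pos": [0, 0, 0], "rot": [0, 0, -0.022], "fingers": 1}, {"delta_pos": [0, 0, 0], "rot": [0, 0, -0.022], "fingers": 1}, {"delta_pos": [0, 0, 0], "rot": [0, 0, -0.022], "fingers": 1}]'

```text
clock: 24.85
tcp_pos: [0.5121, 0.0418, 0.2247]
orientation: [0.002, 0.003, 1.0, 0.003]
wrist_force: [-0.4, -0.3, -1.7]
finger_gap: 0.0274
```

Call:
arm_command --rows '[{"delta_pos": [0, 0, 0], "rot": [0, 0, -0.022], "fingers": 1}, {"delta_pos": [0, 0, 0], "rot": [0, 0, -0.022], "fingers": 1}, {"delta_pos": [0, 0, 0], "rot": [0, 0, -0.022], "fingers": 1}, {"delta_pos": [0, 0, 0], "rot": [0, 0, -0.022], "fingers": 1}, {"delta_pos": [0, 0, 0], "rot": [0, 0, -0.022], "fingers": 1}, {"delta_pos": [0, 0, 0], "rot": [0, 0, -0.018], "fingers": 1}, {"delta_pos": [0, 0, 0], "rot": [0, 0, 0], "fingers": 1}, {"delta_pos": [0, 0, 0], "rot": [0, 0, 0], "fingers": 1}]'

```text
clock: 25.65
tcp_pos: [0.5124, 0.0422, 0.2247]
orientation: [0.003, -0.385, 0.923, 0.002]
wrist_force: [-0.2, -0.4, -2.2]
finger_gap: 0.0272
```

```bash
python3 held.py w9
cat > rel.py <<'E'
from h import *
from scipy.optimize import least_squares
import sys
# mould pose in world from a wrist shot, arrow tail removed by masking yellow
C=dict(np.load(sys.argv[1]+'.npz'));P=pts(C,C['d']);h=cv2.cvtColor(C['im'],cv2.COLOR_BGR2HSV).astype(int);z=P[...,2]
c0=np.array([.5129,.0450]);a=np.radians(-55);ex=np.array([np.cos(a),np.sin(a)]);ey=np.array([-ex[1],ex[0]])
L=np.stack([(P[...,:2]-c0)@ex,(P[...,:2]-c0)@ey],-1)
rim=(z>.019)&(z<.032)&(h[...,1]<70)&(np.abs(L).max(-1)<.108)&(np.abs(L).max(-1)>.078)&(C['d']>.1)
for nm,i,s in(('+x',0,1),('-x',0,-1),('+y',1,1),('-y',1,-1)):
    k=rim&(L[...,i]*s>.075)&(np.abs(L[...,1-i])<.07)
    if k.sum()<60: print(nm,'few',k.sum());continue
    v=L[k];b=np.round(v[:,1-i]/.004)
    o=[np.percentile(s*v[b==q][:,i],[1,99]) for q in np.unique(b) if (b==q).sum()>8]
    print(nm,'inner/outer mm',(np.median(o,0)*1000).round(2),k.sum())
E
python3 rel.py w9; python3 rel.py w3; python3 rel.py w4
```

```text
w9 [0.5124 0.0424 0.2247] [-0.703 -0.711 -0.007] n0 0.004
j [-0.078  0.194 -0.127  1.246  0.006 -0.869] F [ 0.24 -0.28 -2.21]
disc top plane tilt deg (tool) [-0.23204236  0.15807243] z0 0.03821682667985785 14298
stem ctr tool [ 0.00180719 -0.00100063] 1324 0.0002141719383010389
pointer pts 783 mean dir deg -80.12087722910034 rmax 0.06558672120483755
+x inner/outer mm [83.73 99.09] 1780
-x inner/outer mm [84.19 99.56] 2201
+y few 0
-y inner/outer mm [ 84.87 100.49] 3625
+x inner/outer mm [ 84.65 100.05] 1660
-x inner/outer mm [83.19 98.69] 2075
+y inner/outer mm [83.81 99.4 ] 2361
-y inner/outer mm [83.95 99.27] 1804
+x inner/outer mm [84.49 99.68] 1679
-x inner/outer mm [83.34 98.85] 1897
+y inner/outer mm [84.14 99.61] 2225
-y inner/outer mm [83.71 99.  ] 1772
```

View pics/w9.png

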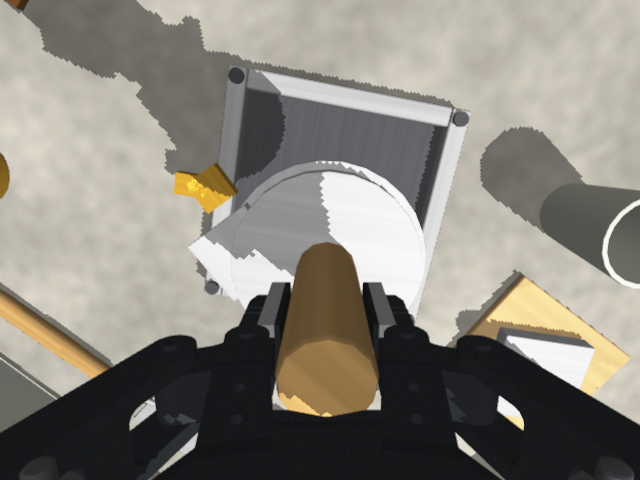

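```bash
cat > dc.py <<'E'
from h import *
from scipy.optimize import least_squares
import sys
# args: tag ; px,py tip ; uses saved shot, world height of disc top
def disc(tag,ztop,lo,hi):
    C=dict(np.load(tag+'.npz'));P=pts(C,C['d']);h=cv2.cvtColor(C['im'],cv2.COLOR_BGR2HSV)
    m=(abs(P[...,2]-ztop)<.0025)&(h[...,1]<60)&(np.hypot(P[...,0]-lo,P[...,1]-hi)<.08)&(C['d']>.1)
    U=P[m][:,:2]; c=np.array([lo,hi])
    for _ in range(8):
        a=np.round(np.arctan2(*(U-c).T[::-1])/np.radians(3)); r=np.hypot(*(U-c).T)
        E=np.array([U[a==q][np.argmax(r[a==q])] for q in np.unique(a) if (a==q).sum()>5])
        re=np.hypot(*(E-c).T);E=E[(abs(re-.046)<(.006 if _<3 else .0018))]
        s=least_squares(lambda s:np.hypot(*(E-s[:2]).T)-s[2],[*c,.046],loss='soft_l1',f_scale=.0005).x;c=s[:2]
    V=P[(abs(P[...,2]-ztop+.0025)<.006)&(h[...,1]<60)&(C['d']>.1)][:,:2]; r=np.hypot(*(V-c).T)
    F=V[(r>.052)&(r<.068)]-c
    th=np.arctan2(*F.mean(0)[::-1]);ang=np.degrees(np.arctan2(*F.T[::-1])-th)
    # edges of pointer per radius
    rr=np.hypot(*F.T);mid=[(np.round(q*1e3),np.degrees(th)+(ang[b].min()+ang[b].max())/2) for q in np.arange(.053,.063,.002) for b in[abs(rr-q)<.001] if b.sum()>3]
    print(tag,'disc ctr',c.round(4),'r',s[2].round(4),'edges',len(E),'pointer mean',np.degrees(th).round(2),'by radius',[(int(a),round(float(b),1)) for a,b in mid],'rmax',r[r<.07].max().round(4))
    return c
if __name__=='__main__':disc(sys.argv[1],*map(float,sys.argv[2:5]))
E
python3 dc.py w9 .1865 .513 .044; python3 dc.py w8 .163 .422 -.343
```

```text
w9 disc ctr [0.5116 0.0401] r 0.0456 edges 60 pointer mean -53.77 by radius [(53, -53.5), (55, -53.5), (57, -53.3), (59, -53.5), (61, -53.6), (63, -53.2)] rmax 0.0655
w8 disc ctr [ 0.4252 -0.3428] r 0.0456 edges 59 pointer mean 105.54 by radius [(53, 105.6), (55, 106.0), (57, 106.4), (59, 105.8), (61, 105.9), (63, 105.9)] rmax 0.0656
```

w9 shows the disc over the mould, pointer tip at about (190,245) and arrow at (205,187). The square stamp stands upright on the small board at about (545,360). The pointer is 1.4° off and the centre about 4 mm off, so I correct both and lower.

Call:
arm_command --rows '[{"delta_pos": [-0.16, 0.1, 0.3], "rot": [0, 0, 0.004], "fingers": 1}, {"delta_pos": [0, 0, 0.7], "rot": [0, 0, 0], "fingers": 1}, {"delta_pos": [0, 0, 0.9], "rot": [0, 0, 0], "fingers": 1}, {"delta_pos": [0, 0, 0.9], "rot": [0, 0, 0], "fingers": 1}, {"delta_pos": [0, 0, 0.9], "rot": [0, 0, 0], "fingers": 1}, {"delta_pos": [0, 0, 0.9], "rot": [0, 0, 0], "fingers": 1}, {"delta_pos": [0, 0, 0.9], "rot": [0, 0, 0], "fingers": 1}, {"delta_pos": [0, 0, 0.9], "rot": [0, 0, 0], "fingers": 1}, {"delta_pos": [0, 0, 0.6], "rot": [0, 0, 0], "fingers": 1}, {"delta_pos": [0, 0, 0.2], "rot": [0, 0, 0], "fingers": 1}, {"delta_pos": [0, 0, 0.2], "rot": [0, 0, 0], "fingers": 1}, {"delta_pos": [0, 0, 0], "rot": [0, 0, 0], "fingers": 1}, {"delta_pos": [0, 0, 0], "rot": [0, 0, 0], "fingers": 1}]'

```text
clock: 27.0
tcp_pos: [0.5146, 0.0476, 0.0773]
orientation: [0.004, -0.375, 0.927, 0.002]
wrist_force: [0.2, 0.6, -2.0]
finger_gap: 0.0274
```

```bash
python3 held.py w10; python3 dc.py w10 .0355 .513 .044;python3 rel.py w10
```

```text
w10 [0.5147 0.0476 0.0774] [-0.718 -0.696 -0.008] n0 0.004
j [-0.067  0.299 -0.371  0.896  0.006 -0.836] F [ 0.01  0.14 -2.47]
disc top plane tilt deg (tool) [-0.24489165  0.13111631] z0 0.03830542461423308 14344
stem ctr tool [ 0.00167151 -0.00089619] 1327 0.00022088933355439018
pointer pts 778 mean dir deg -80.1614033704995 rmax 0.08646607861913656
w10 disc ctr [0.5137 0.0452] r 0.0453 edges 46 pointer mean -54.45 by radius [(53, -53.7), (55, -54.6), (57, -54.2), (59, -54.1), (61, -54.5), (63, -54.7)] rmax 0.0654
+x inner/outer mm [83.6  98.96] 7844
-x inner/outer mm [83.71 99.3 ] 6774
+y inner/outer mm [83.92 95.93] 286
-y inner/outer mm [ 84.69 100.37] 12117
```

Call:
arm_command --rows '[{"delta_pos": [0.07, 0, 0], "rot": [0, 0.0013, 0.0015], "fingers": 1}, {"delta_pos": [0, 0, 0.15], "rot": [0, 0, 0], "fingers": 1}, {"delta_pos": [0, 0, 0.1], "rot": [0, 0, 0], "fingers": 1}, {"delta_pos": [0, 0, 0], "rot": [0, 0, 0], "fingers": 1}, {"delta_pos": [0, 0, 0], "rot": [0, 0, 0], "fingers": 1}]'

```text
clock: 27.55
tcp_pos: [0.5129, 0.0467, 0.0714]
orientation: [-0.001, -0.371, 0.929, 0.001]
wrist_force: [-0.5, -0.5, -1.8]
finger_gap: 0.0275
```

```bash
python3 -c "
from h import *
p,R=Rt();print(p,R.round(4))"; python3 held.py w11; python3 dc.py w11 .0315 .513 .044;python3 rel.py w11
```

```text
[0.51291157 0.04665913 0.07144885] [[-7.249e-01 -6.889e-01 -2.300e-03]
 [-6.889e-01  7.249e-01  6.000e-04]
 [ 1.300e-03  2.100e-03 -1.000e+00]]
w11 [0.513  0.0466 0.0716] [-0.725 -0.689  0.001] n0 0.004
j [-0.066  0.308 -0.375  0.891  0.    -0.825] F [ 0.04 -0.05 -2.12]
disc top plane tilt deg (tool) [-0.2720756  0.1392703] z0 0.038341482837033154 14356
stem ctr tool [ 0.0016763  -0.00088613] 1336 0.00022413646929399564
pointer pts 2166 mean dir deg -32.845345940552214 rmax 0.08663011866966794
w11 disc ctr [0.5118 0.0443] r 0.0456 edges 61 pointer mean -55.52 by radius [(53, -54.7), (55, -55.0), (57, -55.1), (59, -55.0), (61, -55.4), (63, -55.3)] rmax 0.0657
+x inner/outer mm [83.58 99.02] 7974
-x inner/outer mm [83.65 99.27] 6905
+y inner/outer mm [82.66 86.08] 175
-y inner/outer mm [ 84.68 100.37] 12642
```

Call:
arm_command --rows '[{"delta_pos": [0, 0, 0.06], "rot": [0, 0, 0], "fingers": 1}, {"delta_pos": [0, 0, 0.05], "rot": [0, 0, 0], "fingers": 1}, {"delta_pos": [0, 0, 0], "rot": [0, 0, 0], "fingers": 1}, {"delta_pos": [0, 0, 0], "rot": [0, 0, 0], "fingers": 1}]'

```text
clock: 28.0
tcp_pos: [0.513, 0.0466, 0.0694]
orientation: [-0.001, -0.371, 0.929, 0.001]
wrist_force: [-0.1, 0.6, -2.5]
finger_gap: 0.0273
```

Call:
arm_command --rows '[{"delta_pos": [0, 0, 0.04], "rot": [0, 0, 0], "fingers": 1}, {"delta_pos": [0, 0, 0], "rot": [0, 0, 0], "fingers": 1}, {"delta_pos": [0, 0, 0], "rot": [0, 0, 0], "fingers": 1}]'

```text
clock: 28.3
tcp_pos: [0.5131, 0.0466, 0.0686]
orientation: [-0.001, -0.371, 0.929, 0.001]
wrist_force: [-0.7, -0.8, -1.5]
finger_gap: 0.0271
```

Call:
arm_command --rows '[{"delta_pos": [0, 0, 0.025], "rot": [0, 0, 0], "fingers": 1}, {"delta_pos": [0, 0, 0], "rot": [0, 0, 0], "fingers": 1}, {"delta_pos": [0, 0, 0], "rot": [0, 0, 0], "fingers": 1}]'

```text
clock: 28.6
tcp_pos: [0.5131, 0.0466, 0.0681]
orientation: [-0.001, -0.371, 0.929, 0.001]
wrist_force: [0.5, 0.1, -1.8]
finger_gap: 0.0272
```

Call:
arm_command --rows '[{"delta_pos": [0, 0, 0.025], "rot": [0, 0, 0], "fingers": 1}, {"delta_pos": [0, 0, 0], "rot": [0, 0, 0], "fingers": 1}, {"delta_pos": [0, 0, 0], "rot": [0, 0, 0], "fingers": 1}]'

```text
clock: 28.9
tcp_pos: [0.513, 0.0466, 0.0676]
orientation: [-0.001, -0.371, 0.929, 0.001]
wrist_force: [-0.2, -0.3, -2.0]
finger_gap: 0.027
```

Call:
arm_command --rows '[{"delta_pos": [0, 0, 0.025], "rot": [0, 0, 0], "fingers": 1}, {"delta_pos": [0, 0, 0.02], "rot": [0, 0, 0], "fingers": 1}, {"delta_pos": [0, 0, 0], "rot": [0, 0, 0], "fingers": 1}, {"delta_pos": [0, 0, 0], "rot": [0, 0, 0], "fingers": 1}]'

```text
clock: 29.3
tcp_pos: [0.513, 0.0464, 0.0673]
orientation: [-0.001, -0.371, 0.929, 0.0]
wrist_force: [-3.6, -2.1, 6.7]
finger_gap: 0.0275
```

Contact at about 8 N. I release and retreat for a check.

Call:
arm_command --rows '[{"delta_pos": [0, 0, -0.015], "rot": [0, 0, 0], "fingers": 1}, {"delta_pos": [0, 0, 0], "rot": [0, 0, 0], "fingers": 0.5}, {"delta_pos": [0, 0, 0], "rot": [0, 0, 0], "fingers": 0}, {"delta_pos": [0, 0, 0], "rot": [0, 0, 0], "fingers": 0}, {"delta_pos": [0, 0, 0], "rot": [0, 0, 0], "fingers": 0}, {"delta_pos": [0, 0, 0], "rot": [0, 0, 0], "fingers": 0}, {"delta_pos": [0, 0, -0.4], "rot": [0, 0, 0], "fingers": 0}, {"delta_pos": [0, 0, -1], "rot": [0, 0, 0], "fingers": 0}, {"delta_pos": [0, 0, -1], "rot": [0, 0, 0], "fingers": 0}, {"delta_pos": [0, 0, -1], "rot": [0, 0, 0], "fingers": 0}, {"delta_pos": [0, 0, -1], "rot": [0, 0, 0], "fingers": 0}, {"delta_pos": [0, 0, -1], "rot": [0, 0, 0], "fingers": 0}, {"delta_pos": [0, 0, -1], "rot": [0, 0, 0], "fingers": 0}, {"delta_pos": [0, 0, -1], "rot": [0, 0, 0], "fingers": 0}, {"delta_pos": [0, 0, -1], "rot": [0, 0, 0], "fingers": 0}, {"delta_pos": [0, 0, -1], "rot": [0, 0, 0], "fingers": 0}, {"delta_pos": [0, 0, -0.5], "rot": [0, 0, 0], "fingers": 0}, {"delta_pos": [0, 0, 0], "rot": [0, 0, 0], "fingers": 0}, {"delta_pos": [0, 0, 0], "rot": [0, 0, 0], "fingers": 0}]'

```text
clock: 31.2
tcp_pos: [0.5133, 0.0465, 0.2646]
orientation: [-0.001, -0.371, 0.929, 0.001]
wrist_force: [-0.8, -1.5, -0.3]
finger_gap: 0.0857
```

```bash
python3 -c "
from h import *
im,d,c=snap('w12');p=pts(c,d);m=(np.hypot(p[...,0]-.513,p[...,1]-.045)<.02)&(p[...,2]>.1);print('stem top',p[m].mean(0))
m=(abs(p[...,2]-.027)<.004)&(np.hypot(p[...,0]-.489,p[...,1]-.313)<.07);print(m.sum())"; python3 dc.py w12 .0288 .513 .044;python3 rel.py w12
```

```text
w12 [0.513  0.0465 0.2641] [-0.725 -0.689  0.002] n0 0.004
stem top [0.50640243 0.03856346 0.32407569]
2105
w12 disc ctr [0.5121 0.0442] r 0.0455 edges 101 pointer mean -55.39 by radius [(53, -55.4), (55, -54.9), (57, -55.1), (59, -55.4), (61, -55.0), (63, -55.1)] rmax 0.065
+x inner/outer mm [83.69 99.04] 2123
-x inner/outer mm [84.03 99.55] 2433
+y inner/outer mm [82.81 98.19] 2156
-y inner/outer mm [ 84.89 100.45] 2902
```

View pics/w12.png

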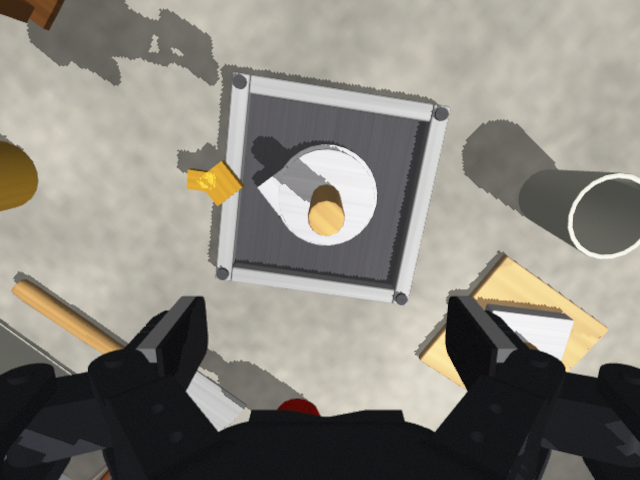

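w12 shows the round stamp upright in the mould, with its pointer tip at (258,186) facing the arrow tip at (243,184). The square stamp is standing on the small board at about (530,325), and the gripper is clear of everything.

```bash
python3 -c "
from workcell import env
env.hand_in();print(env.get_state()['clock'])"
```

```text
the job is handed in; nothing more can be done
the job is handed in; nothing more can be done
```

I moved the square stamp from the mould to the small plywood board. Then I took the round stamp off the rack, stood it upright on the mould's floor with its pointer to the arrow, and handed in at about 31 s of the 72 s. The hand-in gives no verdict.

**Round stamp:** the last wrist view puts its centre about 0.5 mm from the mould's centre. Its pointer is at about -55.1° to -55.4°, against -55.0° for the arrow.

**Square stamp:** measured upright about 2 mm from the board's middle. The last view still shows it on the board, though partly hidden by the gripper.

**Forces:** grip was set at 25–26 N. The stamps touched down with about 3 N (square) and 8 N (round), as read at the wrist.

**Bystanders:** I never touched them, but I did not re-measure where they stand.

**Checks that disagreed:**
- The first pointer angle, measured on the rack, was about 2° off the one measured in the grip. I used the in-grip one, and the final view confirmed it.
- One hand-picked two-view estimate of the pointer tip made no sense (below the table), so I dropped it for the depth-based one.
- Wrist-camera readings of absolute position were off by 1–2 mm, so I centred the stamp on the mould as seen in the same pictures.

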